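# Cure a fresh draw-down plate in the UV unit

## Task

Change over the plates and start the next cure. Take the cured plate out of the carrier and lay it flat and squarely across both bars of the cooling rest, then lay the fresh plate from the draw-down board flat and centred on the rests in the carrier, lengthwise, ink side up. Push the carrier through the light flap fully home against the stop so that the flap falls shut behind it, and only then swing the shutter lever fully over; set the plates down without dropping or tipping them and leave the other things on the bench where they are.

Things in the scene. Friction and masses are not known exactly. Their poses are not given: they have to be found in the camera images.
- cured_mid (a point): The cured plate: white rigid test plate with a black ink band on top, 60 mm wide (x), 140 mm long (y), 6 mm thick, about 90 g. It starts lying on the rests in the carrier. Point: centre of the plate, half-way through its thickness; z up, y along its length.
- fresh_mid (a point): The fresh, uncured plate: same make and size as the cured one. It starts on the 48 mm wide rubber bed of the draw-down board (dark steel board with a grey clamp bar at its -y end, 45 mm beyond the plate's end), underside 22 mm above the bench, long edges overhanging with 12 mm free below them. Point: centre of the plate; z up, y along its length.
- rest_top (a point): The cooling rest: fixed aluminium base 120 x 190 x 6 mm with two black rubber bars across it (54 mm in x, 12 mm in y, 90 mm apart in y, tops 22 mm above the bench), empty at the start. Point: where the centre of a plate is when it lies squarely on both bars, 25 mm above the bench; y along the plate's length, z up.
- carrier: The carrier: loose aluminium pan, 126 mm wide (x), 176 mm long (y), 0.5 kg, 4 mm walls all round, tops 28 mm above its underside. It stands on the curing unit's deck between two guide strips (8 mm high, 3 mm play each side), +y pointing into the unit. Origin: centre of its underside, 40 mm above the bench. It slides with about 3 to 6 N.
- bed (a point): Place for a plate in the carrier: inside 118 x 168 mm, two steel rests (50 mm in x, 12 mm in y, 90 mm apart in y) on the floor, tops 12 mm above the carrier's underside. A plate lies on them lengthwise, below the rim, with room for a finger beside each long edge. Point: where the centre of a centred plate is, 15 mm above the carrier's underside; y is the pushing direction.
- handle (a point): The carrier's handle: upright black round knob, 22 mm diameter, from 5 to 55 mm above the deck, on a flat tongue (24 mm wide, 5 mm thick) behind the carrier, 220 mm behind its centre (-y). It stays outside the unit: the shut flap clears the tongue. Point: on the knob's axis, 32 mm above the deck, 72 mm above the bench.
- mouth (a point): The curing unit's mouth, 150 mm wide and 76 mm high, closed by the flap. The deck (40 mm above the bench) runs from 385 mm before it straight through the housing to a rubber end stop: there the carrier's centre is 152 mm past this point and the handle 68 mm before it. Point: on the deck, on the centre line, below the flap's hinge; y points into the unit, x across, z up.
- uv: The UV curing unit, fixed to the bench: light-grey housing from 6 to 286 mm in +y, 250 mm wide (x), roof 177 mm above the bench; on the roof a dark lamp box (x from -8 to 118 mm, top with fan 251 mm above the bench), an exhaust hose in +y and, on the -x side, the shutter lever. Origin on the bench under the mouth's centre, same axes as the mouth.
- flap (a joint): The light flap: steel sheet 140 mm wide hung by its upper edge 78 mm above the deck, lower edge 9 mm above it, 130 g, no latch or spring. 0 = hanging shut, positive = swung inwards (rad). The carrier's front wall pushes it up, it rides on the carrier's rim and falls shut once the rear wall has passed.
- shutter (a joint): The lamp shutter lever on the roof, swinging in the mouth's y direction: 0 = closed, the lever leaning towards the infeed (-y); 1.0 = open, leaning as far the other way (+y). It stays where it is left; a few newtons at the tip move it.
- shutter_tip (a point): Centre of the black ball, 26 mm across, at the tip of the shutter lever (65 mm long, on a dark block on the unit's roof, beside the lamp box).
- tin_a_mark (a point): Bystander, to be left alone: gold-coloured ink tin, 90 mm across, 95 mm tall, standing on the bench.
- tin_b_mark (a point): Bystander, to be left alone: small steel ink tin, 70 mm across, 65 mm tall, standing on the bench.
- spectro_mark (a point): Bystander, to be left alone: hand-held colour measuring instrument, 70 x 150 mm, 68 mm high, lying on the bench.
- knife_mark (a point): Bystander, to be left alone: ink knife (flat spatula), 200 mm long, lying on the bench.
- washbottle_mark (a point): Bystander, to be left alone: white plastic wash bottle, 64 mm across, 170 mm tall, standing on the bench.
Not all that is in view belongs to the job. Leave any brown or red look-alike of the part that bears fresh_mid alone.

How it is judged:
On the way, in this order (a step that is already met when the one before it is completed fails the run):
1. the cured plate lies released, flat across both bars of the cooling rest (x of cured_mid in the frame of rest_top between -0.022 and 0.022 m and y of cured_mid in the frame of rest_top between -0.024 and 0.024 m and z of cured_mid in the frame of rest_top between -0.004 and 0.004 m and angle between cured_mid's own z axis and vertical below 0.06 rad and angle between the y axis of cured_mid and the y axis of rest_top, either way round below 0.3 rad and linear speed of cured below 0.03 m/s and contact force between the fingers and cured below 0.1 N), for 0.2 s.
2. the fresh plate lies released, flat and centred on the rests in the carrier (x of fresh_mid in the frame of bed between -0.022 and 0.022 m and y of fresh_mid in the frame of bed between -0.018 and 0.018 m and z of fresh_mid in the frame of bed between -0.004 and 0.004 m and angle between fresh_mid's own z axis and vertical below 0.06 rad and angle between the y axis of fresh_mid and the y axis of bed, either way round below 0.2 rad and linear speed of fresh below 0.03 m/s and contact force between the fingers and fresh below 0.1 N), for 0.2 s.
3. the carrier is home against the stop with the fresh plate in it and the flap hangs shut (all of step 2 and y of bed in the frame of mouth between 0.142 and 0.162 m and value of joint flap between -0.12 and 0.12 rad and velocity of joint flap between -0.3 and 0.3 rad/s and value of joint shutter below 0.5 rad), for 0.2 s.
4. the shutter lever is swung over (value of joint shutter above 0.8 rad), for 0.2 s.
At the end, for the whole second after the job is handed in: Cured plate flat and square (0.3 rad) on the rest bars, within 22 mm; fresh plate flat on the carrier rests, within 22 mm across, 18 mm along, 0.2 rad; carrier within 10 mm of the end stop; flap shut within 0.12 rad; shutter lever past 0.8 rad; all released and at rest (all of step 1 and all of step 2 and y of bed in the frame of mouth between 0.142 and 0.162 m and value of joint flap between -0.12 and 0.12 rad and velocity of joint flap between -0.3 and 0.3 rad/s and value of joint shutter above 0.8 rad and linear speed of carrier below 0.02 m/s); the robot touches nothing.
It fails at once if the cured plate is dropped (falls free from more than about 2 cm) (contact force between the fingers and cured below 0.05 N and linear speed of cured above 0.65 m/s).
It fails at once if the fresh plate is dropped (falls free from more than about 2 cm) (contact force between the fingers and fresh below 0.05 N and linear speed of fresh above 0.65 m/s).
It fails at once if the cured plate is tipped (angle between cured_mid's own z axis and vertical above 0.6 rad).
It fails at once if the fresh plate is tipped (angle between fresh_mid's own z axis and vertical above 0.6 rad).
It fails at once if a bystander is disturbed (moved more than 3 cm) (distance of any of tin_a_mark, tin_b_mark, spectro_mark, knife_mark, washbottle_mark from where it was at the start of the episode above 0.03 m).
It also fails if it takes over 72 s, if anything falls off the work surface, if the arm or the gripper's body presses on something with over 40 N, if the wrist force passes 120 N, or if a joint passes its speed limit or range.

## Robot

A 6-joint arm with a two-finger parallel gripper is mounted at the origin on the work surface. World frame = base frame: x ahead of the robot, y to its left, z up, the work surface at z = 0. Lengths are in m, angles in rad, forces in N, time in s.
With the tool pointing down it reaches from about 0.325 to 0.9 m from the base axis. Payload 6.1 kg.
Tool frame: the origin (TCP) lies at the very end of the fingers, on their centre line; the grasp point (between the pads) lies behind it (env.grasp_offset is the z of the grasp point in the tool frame, in m); z points along the fingers, y is the line along which they close (so a half turn about z gives the same grasp; the last joint's range is limited). The gripper opens to 87 mm and grips with 3 to 60 N. Pads are 19 mm wide; open, the fingers measure 117 mm over their backs; the gripper's body (75 mm by 190 mm) begins 51 mm behind the grasp point.
Start: joints at [1.135, 0.22, 1.526, -0, 1.395, -0.126], TCP at [0.191, 0.595, 0.223] pointing down, gripper open.
Joint ranges: [-2.98, 2.98], [-0.91, 2.08], [0.09, 2.57], [-1.24, 4.39], [0.2, 2.65], [-2.68, 2.68]. Speed limits (rad/s): [2.57, 2.57, 3.01, 3.14, 3.14, 3.14].

## Interface

Orientations are given as a unit quaternion [x, y, z, w].
In Python, from plant import readout, camera, get_calibration, env gives the robot as it stands.
- The arm moves only by the shell command python3 -m creep 'ROWS' [OPENING] [FORCE]. ROWS is JSON, one flat list of numbers, 6 for each row, row after row: the shift along the world's x, y, z in m, then the turn, a rotation vector about the world's x, y, z in degrees. A call has 1 to 8 rows; each row shifts and turns the commanded pose from where the row before left it; what a row does not reach is not made up. A row lasts 1/8 s, in which the tool goes at most 62.5 mm and 10.7 degrees, less where a joint would pass 70% of its speed; a pose out of reach is approached as far as the arm can. A call is refused whole if a number of a shift passes 0.0625 or a number of a turn 10.7, either way. A call with a gripper value outside its range is refused whole. OPENING is the finger opening in m, from 0 to 0.087, set as the call begins (- or left out, the last holds). The fingers move at their own pace and stop on an object; FORCE is the grip in N (left out, the last holds). Time passes only in rows, so rows that do not move let the fingers close. It gives the time, the measured TCP pose, the force, the opening and the grip force at its end, in the units of the state.
- readout.get_state(): the state, without advancing time (a new reading comes with each control period).
- camera(name): name is "scene" or "top"; returns (picture, depth): 420x560x3 uint8, red, green, blue; 420x560 float32, m along the optical axis (not along the pixel's ray), 0 where there is no reading.
- get_calibration(name): a dict with "intrinsics" (3x3 intrinsics, pixels), "cam_to_world" (4x4, takes a point from camera to world coordinates). Camera axes: x right, y down, z forward; pixel columns grow to the right and rows downward; lengths in m; the calibration is good to about 2 mm. A picture is of the moment at which its call begins. get_calibration takes no time and is no camera call.
- env.sign_off(): hands the job in; it is judged then, once.
The state is a dict: "t": time; "q": joint angles; "dq": joint speeds; "joint_efforts": joint torques, N m; "tcp_pos": TCP position; "eef_rot": TCP orientation; "contact_force": force on the tool from outside, world axes, zero at the start; "torque": the same for the moment, N m; "opening": finger opening in m; "gripper_force": force on a finger pad.
Only numpy, scipy, OpenCV 4.12 (cv2) and the standard library are available. Lean on these libraries where they do the work, as an engineer would, in place of code of your own. Each camera call takes 0.05 s, during which the arm holds its last target. There are 200 camera calls.

## Working session

There is one attempt and no reset: what is moved stays moved. The work goes in short steps, Python scripts to look and compute and a shell command to move; the robot and the scene stay as the last step left them, time stands still between calls to the robot, and variables do not carry over. Pictures are saved under pics/ and viewed, at most 10 in all, crops included, and the job is handed in when it is done.

```bash
ls; mkdir -p pics
python3 - <<'E'
from plant import readout,camera,get_calibration,env
import cv2,numpy as np
for n in("scene","top"):
    p,d=camera(n); np.savez(f"/tmp/{n}0.npz",p=p,d=d)
    cv2.imwrite(f"pics/{n}0.png",p[:,:,::-1])
    c=get_calibration(n);print(n,np.round(c["intrinsics"],1).tolist(),np.round(c["cam_to_world"],4).tolist())
s=readout.get_state();print(s["t"],s["tcp_pos"],s["eef_rot"],s["opening"],env.grasp_offset)
E
```

```text
pics
scene [[434.7, 0.0, 280.7], [0.0, 434.7, 211.4], [0.0, 0.0, 1.0]] [[0.2175, 0.6488, -0.7293, 1.5457], [0.976, -0.1511, 0.1566, -0.3001], [-0.0086, -0.7458, -0.6661, 1.105], [0.0, 0.0, 0.0, 1.0]]
top [[496.4, 0.0, 280.8], [0.0, 496.4, 197.8], [0.0, 0.0, 1.0]] [[-0.0143, -0.9987, 0.0489, 0.4398], [-0.9999, 0.0139, -0.0086, -0.0759], [0.0079, -0.049, -0.9988, 1.6668], [0.0, 0.0, 0.0, 1.0]]
0.1 [0.19029298 0.59474608 0.22153558] [ 1.54276119e-01  9.88027383e-01 -8.43687165e-04 -2.38353457e-04] 0.08697828505136675 -0.0187
```

View pics/scene0.png

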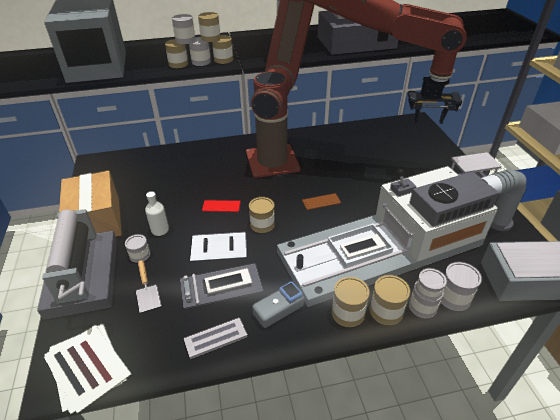

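View pics/top0.png

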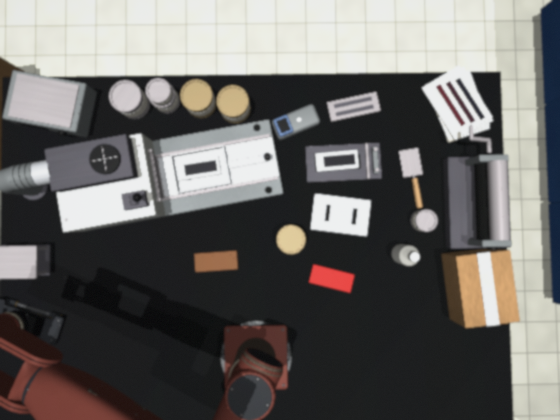

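The scene picture shows the carrier in the infeed (360,245), the fresh-plate board (225,285) and the rest (218,245). In the top picture the cured plate is at (200,168), the knob at (267,157), the fresh plate at (340,160), the rest at (341,215) and the lever block at (135,200). 

Candidates for the fresh plate are white/black on the board (340,160), brown (216,261) and red (332,278). The one on the board fits: it is white with a clamp bar next to it. I'll enlarge it to confirm.

```bash
cat > h.py <<'E'
import numpy as np,cv2
from plant import readout,camera,get_calibration,env
def load(n): z=np.load(f"/tmp/{n}.npz"); return z["p"],z["d"]
def ray(cam,uv,z):
    c=get_calibration(cam);K=np.array(c["intrinsics"]);T=np.array(c["cam_to_world"])
    r=T[:3,:3]@np.linalg.inv(K)@np.array([uv[0],uv[1],1.]);o=T[:3,3]
    return o+r*(z-o[2])/r[2]
def cloud(cam,d):
    c=get_calibration(cam);K=np.array(c["intrinsics"]);T=np.array(c["cam_to_world"])
    v,u=np.mgrid[:d.shape[0],:d.shape[1]]
    P=np.stack([(u-K[0,2])/K[0,0]*d,(v-K[1,2])/K[1,1]*d,d],-1)
    return P@T[:3,:3].T+T[:3,3]
def rect(mask,cam,z):
    cs,_=cv2.findContours(mask.astype(np.uint8),cv2.RETR_EXTERNAL,cv2.CHAIN_APPROX_NONE)
    c=max(cs,key=cv2.contourArea)[:,0,:]
    w=np.array([ray(cam,p,z)[:2] for p in c])
    (x,y),(a,b),t=cv2.minAreaRect((w*1000).astype(np.float32))
    if a<b: t+=90; a,b=b,a
    return round(x,1),round(y,1),round(a,1),round(b,1),round(t,1)
E
python3 - <<'E'
from h import *
p,d=load("top0")
c=p[60:250,50:400,::-1]
cv2.imwrite("pics/crop1.png",cv2.resize(c,None,fx=2.25,fy=2.25,interpolation=cv2.INTER_CUBIC))
P=cloud("top",d)
for n,(u,v) in dict(cured=(200,168),fresh=(340,160),knob=(267,157),rest=(341,215),lever=(138,200),roof=(110,205),deck=(250,185),board=(318,160),rim=(176,160)).items():
    print(n,np.round(P[v,u],3), p[v,u])
E
```

```text
cured [0.619 0.171 0.057] [62 63 67]
fresh [ 0.643 -0.289  0.026] [58 58 61]
knob [ 0.647 -0.048  0.095] [59 59 60]
rest [ 0.461 -0.291  0.003] [238 239 240]
lever [0.508 0.316 0.26 ] [35 36 38]
roof [0.498 0.423 0.176] [238 239 240]
deck [0.563 0.011 0.036] [168 172 173]
board [ 0.644 -0.215  0.03 ] [237 239 239]
rim [0.648 0.252 0.045] [234 236 237]
```

View pics/crop1.png

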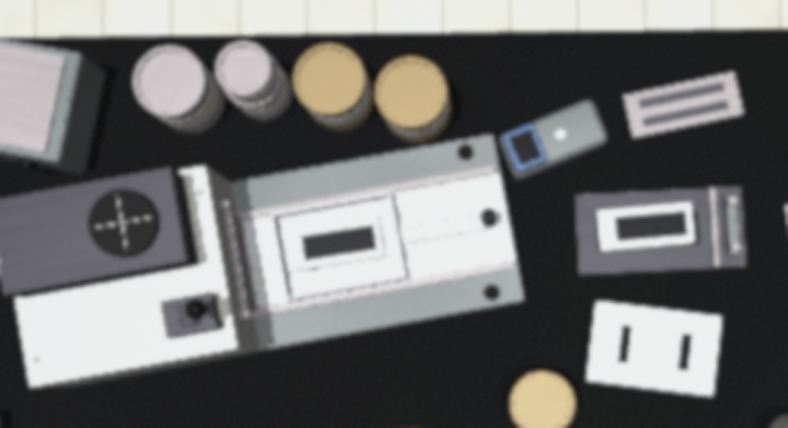

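The crop confirms it: the white plate with black ink at crop (646,226) lies on the dark board with the clamp bar (735,228) at its -y end. The cured plate is at (338,243) in the carrier, the knob at (488,217), the lever at (195,310), and the rest bars at (625,344) and (685,352). Now I'll measure.

```bash
cat >> h.py <<'E'
def win(m,u0,v0,u1,v1):
    o=np.zeros_like(m); o[v0:v1,u0:u1]=m[v0:v1,u0:u1]; return o
E
python3 - <<'E'
from h import *
p,d=load("top0"); g=p.astype(int).sum(2)/3
P=cloud("top",d)
dark=g<135; white=g>160
print("ink cured",rect(win(dark,180,158,222,180),"top",.058))
print("ink fresh",rect(win(dark,320,152,362,170),"top",.028))
fw=win(white,311,148,364,175);print("fresh plate",rect(fw,"top",.028))
print("rest base",rect(win(g>130,300,185,380,240),"top",.006))
for b in((322,200,334,225),(346,200,362,228)): print("bar",rect(win(g<140,*b),"top",.022))
print("knob",rect(win(g<110,261,151,274,164),"top",.095))
for b in((251,120,262,134),(262,185,274,196)): print("deckdot",rect(win(g<100,*b),"top",.04))
print("roof pts",[np.round(ray("top",q,.177)[:2],3).tolist() for q in((63,232),(155,216))])
# height band points
for nm,lo,hi,b in(("tip",.235,.29,(125,190,150,212)),("knob",.085,.11,(258,148,278,168))):
    m=win((P[...,2]>lo)&(P[...,2]<hi),*b);q=P[m];print(nm,len(q),q.mean(0).round(4),q.min(0).round(3),q.max(0).round(3))
# fine profile across the carrier: grey along axis lines
np.set_printoptions(linewidth=250)
print(g[140:196:1,200].astype(int)); print(g[165,165:285].astype(int))
# scene
p,d=load("scene0");g=p.astype(int).sum(2)/3
print("sc ink cured",rect(win(g<110,340,232,390,256),"scene",.058),"sc ink fresh",rect(win(g<110,207,270,247,294),"scene",.028))
E
```

```text
ink cured (621.2, 170.8, 99.6, 30.8, 98.0)
ink fresh (643.3, -284.9, 99.9, 31.1, 94.4)
fresh plate (642.9, -277.1, 142.0, 64.0, 94.4)
rest base (462.8, -288.5, 193.5, 122.5, 82.1)
bar (469.6, -244.3, 49.7, 10.0, 178.9)
bar (456.5, -332.2, 47.3, 11.1, 171.6)
knob (649.1, -47.5, 16.0, 12.7, 179.2)
deckdot (753.2, -13.1, 16.7, 16.5, 179.3)
deckdot (547.5, -48.4, 16.3, 16.3, 44.2)
roof pts [[0.42, 0.563], [0.464, 0.288]]
tip 69 [0.5173 0.3191 0.2658] [0.505 0.309 0.251] [0.528 0.333 0.277]
knob 34 [ 0.6544 -0.0452  0.0923] [ 0.644 -0.054  0.087] [ 0.665 -0.038  0.101]
[169 169 169 169 169 174 187 203 215 213 196 188 217 234 238 239 239 238 238 238 237 224 176 111  71  63  62  63  64  63  65  76 126 191 227 234 230 227 232 237 239 239 239 239 239 239 238 231 216 200 207 216 209 185 168 165]
[235 238 239 239 239 238 235 220 176 167 209 232 238 239 239 239 238 235 220 181 147 129 116 106  98  92  86  80  75  71  69  67  67  65  64  63  63  64  62  64  63  63  64  63  64  64  63  64  65  70 103 164 216 227 218 217 229 237 239 239 237 228
 207 208 227 237 238 238 239 238 238 236 235 235 235 236 236 233 231 232 232 233 233 233 233 234 234 235 236 236 236 237 238 239 239 239 239 239 239 239 239 239 239 239 239 239 239 239 239 239 237 224 171 100  48  30  30  30  29  29]
sc ink cured (623.5, 166.4, 101.5, 32.3, 98.3) sc ink fresh (646.0, -288.8, 101.7, 32.5, 94.1)
```

Run:
```python
from h import *
p,d=load("scene0")
c=p[140:310,160:430,::-1]
cv2.imwrite("pics/crop2.png",cv2.resize(c,None,fx=2.9,fy=2.9,interpolation=cv2.INTER_CUBIC))
```

```text
(no output)
```

View pics/crop2.png

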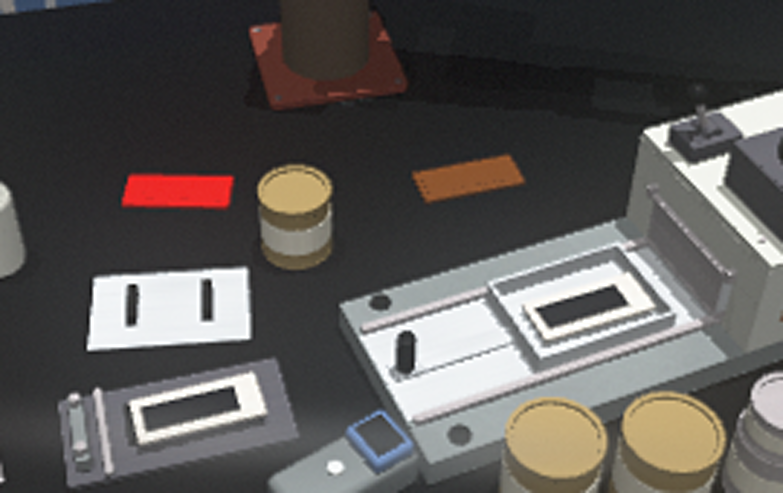

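The scene crop agrees with the top view. The ink sits about 8 mm towards -y of the plate centre on both plates, and the flap hangs in the mouth at crop (690,255). Next I'll refine the deck axis, knob and lever tip.

Run:
```python
from h import *
p,d=load("top0");g=p.astype(float).mean(2)
L=[]
for up in(1,0):
    pts=[]
    for u in range(170,246,2):
        col=g[:,u]
        v0=int(round((129 if up else 207)-(u-200)*.18))
        r=np.arange(v0-8,v0+9); gr=np.gradient(col[r]); gr=np.clip(gr if up else -gr,0,None)
        if gr.sum()>20: pts.append(ray("top",(u,(gr*r).sum()/gr.sum()),.04)[:2])
    pts=np.array(pts);vx,vy,x0,y0=cv2.fitLine(pts.astype(np.float32),cv2.DIST_HUBER,0,.001,.001).ravel()
    L.append((vx,vy,x0,y0));print("deck edge",np.degrees(np.arctan2(vy,vx))%180,x0,y0)
ps,ds=load("scene0")
for c,n in(("top","top0"),("scene","scene0")):
    p,d=load(n);P=cloud(c,d);g=p.mean(2)
    near=np.hypot(P[...,0]-.65,P[...,1]+.045)<.03
    q=P[near&(P[...,2]>.055)&(g<110)];print(c,"knob",len(q),q.mean(0).round(4),np.median(q,0).round(4),q.max(0).round(3))
    near=np.hypot(P[...,0]-.515,P[...,1]-.318)<.035
    q=P[near&(P[...,2]>.235)&(g<110)];print(c,"tip",len(q),q.mean(0).round(4),q.min(0).round(3),q.max(0).round(3))
    q=P[(np.hypot(P[...,0]-.463,P[...,1]+.289)<.075)&(P[...,2]>.012)&(g<120)];print(c,"bars",len(q),q.mean(0).round(4))
p,d=load("scene0");g=p.mean(2)
print("rest base sc",rect(win(g>150,180,225,255,268),"scene",.006), "fresh sc",rect(win(g>150,200,264,256,297),"scene",.028))
```

```text
deck edge 99.61821 0.7463012 0.1501518
deck edge 99.80126 0.4902832 0.15718208
top knob 27 [ 0.6501 -0.0472  0.0895] [ 0.6503 -0.0475  0.0917] [ 0.658 -0.041  0.101]
top tip 69 [0.5173 0.3191 0.2658] [0.505 0.309 0.251] [0.528 0.333 0.277]
top bars 70 [ 0.4623 -0.2916  0.0207]
scene knob 73 [ 0.6618 -0.0514  0.0796] [ 0.6633 -0.0508  0.0812] [ 0.668 -0.042  0.097]
scene tip 57 [0.5246 0.3138 0.2599] [0.512 0.301 0.236] [0.532 0.326 0.271]
scene bars 78 [ 0.4712 -0.293   0.0204]
rest base sc (468.0, -293.6, 189.4, 120.5, 82.1) fresh sc (646.3, -281.1, 142.4, 62.5, 94.5)
```

```bash
python3 -m creep '[0.02,-0.055,0.01,0,0,-10, 0.02,-0.055,0.01,0,0,-10, 0.02,-0.055,0.01,0,0,-10, 0.02,-0.055,0,0,0,-10, 0.02,-0.055,0,0,0,-10, 0.02,-0.055,0,0,0,-10, 0.02,-0.055,0,0,0,-4, 0.04,-0.03,0,0,0,0]' 0.072 20
```

```text
t: 1.1
tcp_pos: [0.3704, 0.1782, 0.2526]
eef_rot: [0.655, 0.756, 0.0, 0.0]
contact_force: [-0.1, 1.2, 0.1]
opening: 0.0716
gripper_force: 0.0
```

```bash
python3 -m creep '[0.05,0,0,0,0,0, 0.05,0,0,0,0,0, 0.05,0,0,0,0,0, 0.05,0,0,0,0,0, 0.0506,-0.002,-0.05,0,0,0, 0,0,-0.06,0,0,0, 0,0,-0.05,0,0,0, 0,0,0,0,0,0]'
python3 - <<'E'
from h import *
for n in("scene","top"):
    p,d=camera(n); np.savez(f"/tmp/{n}1.npz",p=p,d=d)
s=cv2.imread  # noqa
a=load("scene1")[0][180:310,270:430,::-1]
cv2.imwrite("pics/crop3.png",cv2.resize(a,None,fx=4.5,fy=4.5,interpolation=cv2.INTER_CUBIC))
print(readout.get_state()["tcp_pos"],readout.get_state()["eef_rot"])
E
```

```text
t: 2.1
tcp_pos: [0.6104, 0.1776, 0.0926]
eef_rot: [0.654, 0.756, -0.004, -0.004]
contact_force: [-0.6, 0.0, 0.6]
opening: 0.0716
gripper_force: 0.0
[0.61536742 0.17857526 0.09962393] [6.54418131e-01 7.56132849e-01 1.28695361e-04 8.95433267e-05]
```

View pics/crop3.png

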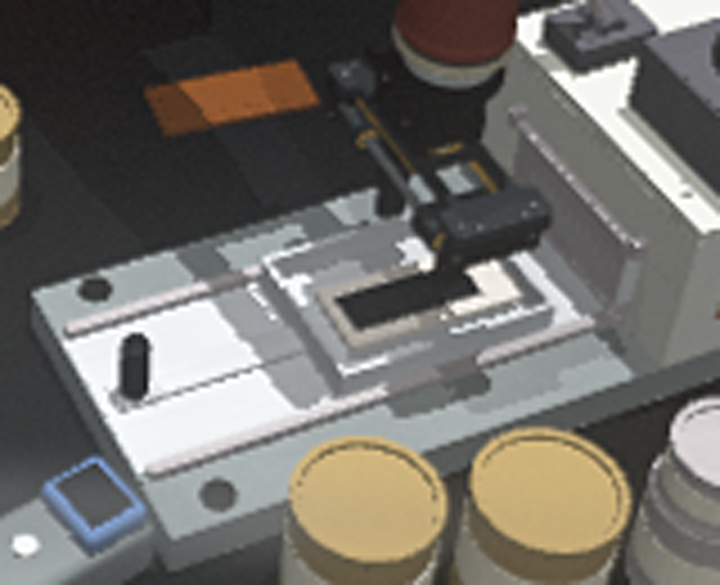

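The picture shows the open gripper above the cured plate, with its fingers inside the carrier walls (crop around (440,300)). I'll descend with a small correction.

```bash
python3 -m creep '[0.0056,-0.002,0,0,0,0, 0,0,-0.015,0,0,0, 0,0,-0.015,0,0,0, 0,0,-0.012,0,0,0, 0,0,-0.009,0,0,0, 0,0,0,0,0,0, 0,0,0,0,0,0]'
```

```text
t: 3.08
tcp_pos: [0.6209, 0.1765, 0.0479]
eef_rot: [0.654, 0.756, 0.0, 0.0]
contact_force: [1.2, 0.1, 0.7]
opening: 0.0722
gripper_force: 0.0
```

```bash
python3 -m creep '[0,0,0,0,0,0, 0,0,0,0,0,0, 0,0,0,0,0,0, 0,0,0,0,0,0, 0,0,0,0,0,0, 0,0,0.004,0,0,0, 0,0,0,0,0,0]' 0.045 25
```

```text
t: 3.95
tcp_pos: [0.6202, 0.1764, 0.0514]
eef_rot: [0.654, 0.756, -0.0, -0.0]
contact_force: [0.2, 0.1, -0.5]
opening: 0.0592
gripper_force: 25.0
```

```bash
python3 -m creep '[0,0,0.02,0,0,0, 0,0,0.03,0,0,0, 0,0,0.03,0,0,0, 0,0,0.02,0,0,0, -0.005,-0.017,0,0,0,0, -0.01,-0.03,0,0,0,-2, -0.014,-0.042,0,0,0,-2, -0.014,-0.042,0,0,0,-2]'; python3 -m creep '[-0.016,-0.048,0,0,0,-2, -0.016,-0.048,0,0,0,-2, -0.016,-0.048,0,0,0,-2, -0.016,-0.048,0,0,0,-2, -0.016,-0.048,0,0,0,-2, -0.016,-0.048,0,0,0,0, -0.01,-0.03,0,0,0,0, 0,0,0,0,0,0]';  python3 -m creep '[0,0,0,0,0,0, 0,0,0,0,0,0]'
```

```text
t: 4.95
tcp_pos: [0.5755, 0.0435, 0.1498]
eef_rot: [0.693, 0.721, -0.001, -0.001]
contact_force: [0.6, -0.0, -1.5]
opening: 0.0596
gripper_force: 25.0
t: 5.95
tcp_pos: [0.4691, -0.2745, 0.1501]
eef_rot: [0.755, 0.656, -0.001, -0.001]
contact_force: [-0.1, 1.2, -0.7]
opening: 0.0594
gripper_force: 25.0
t: 6.2
tcp_pos: [0.4714, -0.2715, 0.1511]
eef_rot: [0.753, 0.658, -0.0, -0.001]
contact_force: [-0.3, -0.0, -1.1]
opening: 0.0595
gripper_force: 25.0
```

```bash
python3 -m creep '[-0.006,-0.0195,-0.02,0,0,0, 0,0,-0.035,0,0,0, 0,0,-0.03,0,0,0, 0,0,-0.02,0,0,0, 0,0,-0.012,0,0,0, 0,0,-0.009,0,0,0, 0,0,0,0,0,0, 0,0,0,0,0,0]'
python3 - <<'E'
from h import *
p,d=camera("top");g=p.mean(2)
print(rect(win(g<110,315,195,368,235),"top",.033),readout.get_state()["tcp_pos"])
E
```

```text
t: 7.2
tcp_pos: [0.4662, -0.2925, 0.0264]
eef_rot: [0.753, 0.658, 0.0, 0.001]
contact_force: [0.6, 0.5, -1.1]
opening: 0.0596
gripper_force: 25.0
(462.3, -287.8, 172.1, 128.4, 89.2) [ 0.46620682 -0.29256322  0.02653989]
```

```bash
python3 -m creep '[0,0,-0.005,0,0,0, 0,0,-0.002,0,0,0, 0,0,0,0,0,0]'; python3 -m creep '[0,0,-0.0012,0,0,0, 0,0,0,0,0,0]'
```

```text
t: 7.62
tcp_pos: [0.4655, -0.2919, 0.0184]
eef_rot: [0.753, 0.658, -0.0, -0.0]
contact_force: [-0.1, 0.1, -0.4]
opening: 0.0593
gripper_force: 25.0
t: 7.88
tcp_pos: [0.4656, -0.292, 0.0182]
eef_rot: [0.753, 0.658, -0.0, -0.0]
contact_force: [-3.1, 1.3, 6.3]
opening: 0.0597
gripper_force: 25.0
```

Contact. I'll release at 72 mm and lift off.

```bash
python3 -m creep '[0,0,0.0005,0,0,0, 0,0,0,0,0,0, 0,0,0,0,0,0, 0,0,0.02,0,0,0, 0,0,0.04,0,0,0, 0,0,0.05,0,0,0, 0.04,0,0.02,0,0,3, 0.05,0,0,0,0,3]' 0.074; python3 -m creep '[0.05,0.006,0,0,0,3, 0.035,0.006,0,0,0,3, 0,0,0,0,0,0,0,0,0,0,0,0]'
python3 - <<'E'
from h import *
for n in("scene","top"):
    p,d=camera(n); np.savez(f"/tmp/{n}2.npz",p=p,d=d)
a=load("scene2")[0][140:310,160:430,::-1]
cv2.imwrite("pics/crop4.png",cv2.resize(a,None,fx=2.9,fy=2.9,interpolation=cv2.INTER_CUBIC))
p,d=load("top2");g=p.mean(2)
print("ink",rect(win(g<110,322,203,360,227),"top",.028))
p,d=load("scene2");g=p.mean(2)
print("ink",rect(win(g<110,195,232,242,258),"scene",.028))
print(readout.get_state()["tcp_pos"],readout.get_state()["eef_rot"])
E
```

```text
t: 8.88
tcp_pos: [0.5578, -0.2935, 0.1516]
eef_rot: [0.718, 0.696, 0.0, 0.003]
contact_force: [-0.5, -0.4, -1.3]
opening: 0.074
gripper_force: 0.0
t: 9.38
tcp_pos: [0.6397, -0.2799, 0.1472]
eef_rot: [0.681, 0.733, -0.0, -0.001]
contact_force: [-0.8, -1.2, 0.1]
opening: 0.0739
gripper_force: 0.0
ink (462.3, -284.8, 119.2, 75.9, 89.2)
ink (481.7, -298.0, 167.8, 118.8, 76.9)
[ 0.63947802 -0.28031117  0.14778876] [ 6.80806844e-01  7.32462882e-01 -1.98445001e-04 -3.57992288e-04]
```

View pics/crop4.png

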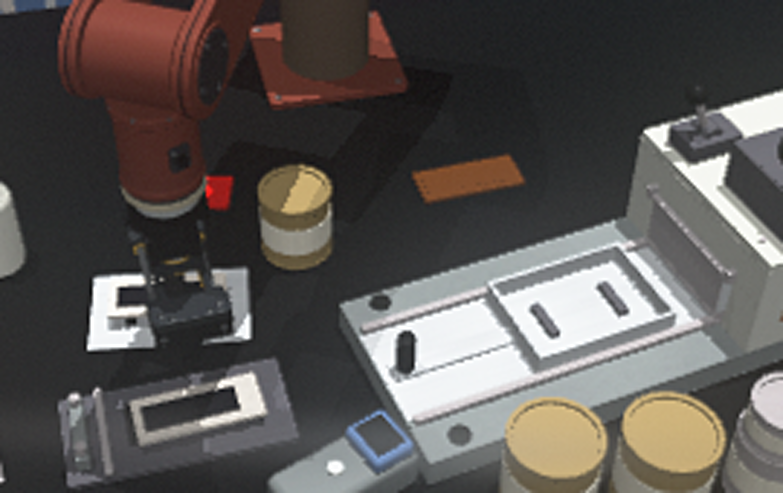

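The cured plate lies on the rest, partly hidden by the gripper. The carrier is now empty, with its rests at crop (545,320) and (613,298). I'll descend on the fresh plate and measure the bed from the rests.

```bash
python3 -m creep '[0.005,0.0012,-0.03,0,0,0, 0,0,-0.04,0,0,0, 0,0,-0.025,0,0,0, 0,0,-0.015,0,0,0, 0,0,-0.012,0,0,0, 0,0,-0.008,0,0,0, 0,0,0,0,0,0, 0,0,0,0,0,0]'
python3 - <<'E'
from h import *
p,d=load("scene2");g=p.mean(2)
for (u,v) in((545,320),(613,298)):
    u=160+u/2.9;v=140+v/2.9
    print(g[int(v),int(u)],rect(win(g<165,int(u-8),int(v-8),int(u+9),int(v+9)),"scene",.052))
p,d=load("top2");g=p.mean(2)
m=win(g<200,170,150,232,190);cs,_=cv2.findContours(m.astype(np.uint8),cv2.RETR_EXTERNAL,cv2.CHAIN_APPROX_NONE)
for c in cs:
    if cv2.contourArea(c)>10: (u,v),s,t=cv2.minAreaRect(c); print((u,v),s,ray("top",(u,v),.052).round(4))
E
```

```text
t: 10.48
tcp_pos: [0.6462, -0.2791, 0.0189]
eef_rot: [0.68, 0.733, 0.0, 0.001]
contact_force: [-0.0, 0.0, 0.2]
opening: 0.074
gripper_force: 0.0
118.0 (630.3, 119.6, 52.5, 14.2, 10.7)
123.66666666666667 (615.5, 207.6, 53.4, 15.2, 11.1)
(229.5, 174.5) (17.261892318725586, 1.8083888292312622) [0.5974 0.0763 0.052 ]
(187.41893005371094, 172.01353454589844) (14.631509780883789, 4.438772678375244) [0.6074 0.2133 0.052 ]
(214.5, 167.0) (14.631509780883789, 4.274373531341553) [0.6227 0.1249 0.052 ]
(182.9894256591797, 162.4280242919922) (25.308425903320312, 49.79381561279297) [0.639  0.2275 0.052 ]
```

```bash
python3 -m creep '[0,0,-0.001,0,0,0, 0,0,0,0,0,0, 0,0,0,0,0,0, 0,0,0,0,0,0, 0,0,0,0,0,0, 0,0,0.01,0,0,0, 0,0,0.025,0,0,0,0,0,0.03,0,0,0]' 0.045 25; python3 -m creep '[0,0,0.03,0,0,0, 0,0,0.03,0,0,0, 0,0.02,0.01,0,0,0, 0,0.04,0,0,0,2.7, -0.004,0.05,0,0,0,2.7, -0.004,0.05,0,0,0,0, -0.004,0.05,0,0,0,0, -0.004,0.05,0,0,0,0]'; python3 -m creep '[-0.004,0.05,0,0,0,0, -0.004,0.05,0,0,0,0, -0.002,0.04,0,0,0,0, 0,0.03,0,0,0,0, 0,0,0,0,0,0, 0,0,0,0,0,0]'
```

```text
t: 11.48
tcp_pos: [0.6449, -0.2785, 0.0819]
eef_rot: [0.68, 0.733, -0.0, -0.001]
contact_force: [0.0, -0.9, -1.0]
opening: 0.0595
gripper_force: 25.0
t: 12.48
tcp_pos: [0.6281, -0.0157, 0.1508]
eef_rot: [0.645, 0.764, -0.0, -0.001]
contact_force: [0.4, 0.4, -0.4]
opening: 0.0592
gripper_force: 25.0
t: 13.22
tcp_pos: [0.6186, 0.1513, 0.1511]
eef_rot: [0.645, 0.764, -0.001, -0.0]
contact_force: [-0.3, 0.4, -0.9]
opening: 0.0596
gripper_force: 25.0
```

```bash
python3 -m creep '[-0.0005,0.0165,-0.015,0,0,0, 0,0,-0.03,0,0,0, 0,0,-0.02,0,0,0, 0,0,-0.015,0,0,0, 0,0,-0.01,0,0,0, 0,0,-0.006,0,0,0, 0,0,0,0,0,0, 0,0,0,0,0,0]'; python3 -m creep '[0,0,-0.003,0,0,0, 0,0,-0.002,0,0,0, 0,0,0,0,0,0]'
```

```text
t: 14.22
tcp_pos: [0.6197, 0.1678, 0.0568]
eef_rot: [0.645, 0.764, 0.001, 0.0]
contact_force: [-0.2, -0.3, -0.9]
opening: 0.0598
gripper_force: 25.0
t: 14.6
tcp_pos: [0.6189, 0.1677, 0.0507]
eef_rot: [0.645, 0.764, -0.0, -0.0]
contact_force: [-0.2, 0.6, -0.7]
opening: 0.0593
gripper_force: 25.0
```

```bash
python3 -m creep '[0,0,-0.002,0,0,0, 0,0,-0.001,0,0,0, 0,0,0,0,0,0]'; python3 -m creep '[0,0,-0.001,0,0,0, 0,0,0,0,0,0]'
```

```text
t: 14.98
tcp_pos: [0.619, 0.1677, 0.0478]
eef_rot: [0.645, 0.764, -0.0, -0.0]
contact_force: [0.3, -0.8, -1.2]
opening: 0.0594
gripper_force: 25.0
t: 15.22
tcp_pos: [0.6192, 0.1677, 0.0472]
eef_rot: [0.645, 0.764, 0.0, 0.0]
contact_force: [-1.3, -0.6, 0.7]
opening: 0.0593
gripper_force: 25.0
```

```bash
python3 -m creep '[0,0,-0.0007,0,0,0, 0,0,0,0,0,0]'; python3 -m creep '[0,0,0,0,0,0, 0,0,0,0,0,0, 0,0,0,0,0,0, 0,0,0.02,0,0,0, 0,0,0.04,0,0,0, 0,0,0.05,0,0,0, 0.006,-0.04,0,0,0,0, 0.006,-0.04,0,0,0,0]' 0.07; python3 -m creep '[0.008,-0.05,0,0,0,0, 0.008,-0.05,0,0,0,0, 0.008,-0.05,0,0,0,0, 0,0,0,0,0,0,0,0,0,0,0,0]' 0.05
python3 - <<'E'
from h import *
for n in("scene","top"):
    p,d=camera(n); np.savez(f"/tmp/{n}3.npz",p=p,d=d)
a=load("scene3")[0][140:310,160:430,::-1]
cv2.imwrite("pics/crop5.png",cv2.resize(a,None,fx=2.9,fy=2.9,interpolation=cv2.INTER_CUBIC))
p,d=load("top3");g=p.mean(2)
print("fresh ink",rect(win(g<120,178,156,224,182),"top",.058))
print("cured ink",rect(win(g<120,318,203,364,227),"top",.028))
p,d=load("scene3");g=p.mean(2)
print("fresh ink",rect(win(g<100,340,230,392,260),"scene",.058))
print("cured ink",rect(win(g<100,195,232,242,260),"scene",.028))
s=readout.get_state();print(s["tcp_pos"],s["eef_rot"])
E
```

```text
t: 15.48
tcp_pos: [0.6193, 0.1677, 0.0472]
eef_rot: [0.645, 0.764, 0.0, 0.0]
contact_force: [-2.6, -0.1, 5.4]
opening: 0.0597
gripper_force: 25.0
t: 16.48
tcp_pos: [0.6323, 0.0874, 0.1594]
eef_rot: [0.645, 0.765, 0.001, 0.002]
contact_force: [-0.3, -0.5, 0.0]
opening: 0.0701
gripper_force: 0.0
t: 17.1
tcp_pos: [0.6552, -0.0621, 0.1572]
eef_rot: [0.645, 0.764, 0.0, 0.0]
contact_force: [0.3, 1.2, 0.4]
opening: 0.0502
gripper_force: 0.0
fresh ink (617.8, 161.3, 98.1, 29.2, 99.6)
cured ink (462.2, -297.4, 97.5, 28.7, 82.1)
fresh ink (620.2, 157.7, 99.7, 32.0, 100.4)
cured ink (464.9, -302.2, 97.2, 31.8, 82.4)
[ 0.65510564 -0.06104058  0.15680585] [6.44649939e-01 7.64477850e-01 2.62421245e-04 6.92276119e-05]
```

View pics/crop5.png

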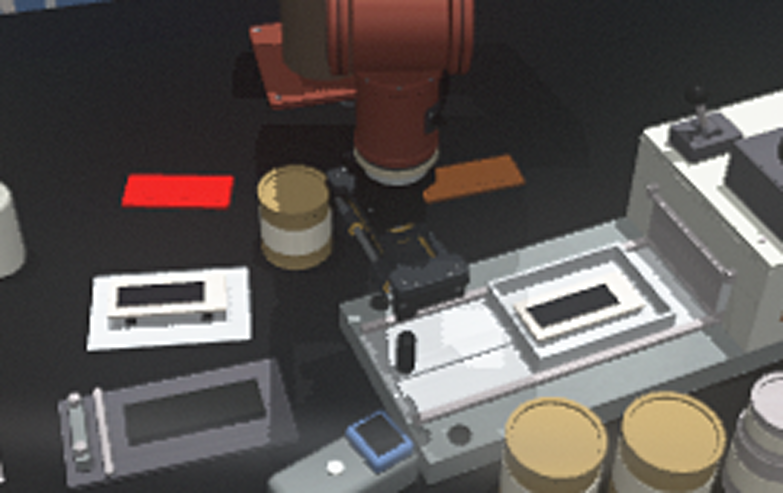

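Both plates lie flat: the cured one at crop (160,300) across both bars, the fresh one at (577,305) on the carrier rests. By the ink, each is within about 2 mm of its target. Now I'll grip the knob.

```bash
python3 -m creep '[-0.002,0.013,0,0,0,0, 0,0,-0.03,0,0,0, 0,0,-0.03,0,0,0, 0,0,-0.02,0,0,0, 0,0,-0.015,0,0,0, 0,0,0,0,0,0, 0,0,0,0,0,0]'; python3 -m creep '[0,0,0,0,0,0,0,0,0,0,0,0,0,0,0,0,0,0,0,0,0,0,0,0,0,0,0,0,0,0]' 0.015 12
```

```text
t: 18.08
tcp_pos: [0.6539, -0.0494, 0.0624]
eef_rot: [0.645, 0.764, 0.0, 0.001]
contact_force: [0.7, 0.6, 1.0]
opening: 0.0501
gripper_force: 0.0
t: 18.7
tcp_pos: [0.6536, -0.0494, 0.0616]
eef_rot: [0.645, 0.764, 0.0, 0.0]
contact_force: [2.0, 0.9, 1.0]
opening: 0.0215
gripper_force: 12.0
```

```bash
python3 -m creep '[-0.0017,0.0099,0,0,0,0, -0.0034,0.0197,0,0,0,0, -0.0034,0.0197,0,0,0,0, -0.0034,0.0197,0,0,0,0, -0.0034,0.0197,0,0,0,0, -0.0034,0.0197,0,0,0,0, -0.0034,0.0197,0,0,0,0, -0.0017,0.0099,0,0,0,0]'; python3 -m creep '[-0.0017,0.0099,0,0,0,0, -0.0025,0.0148,0,0,0,0, -0.0025,0.0148,0,0,0,0, -0.0017,0.0099,0,0,0,0, 0,0,0,0,0,0]'
python3 - <<'E'
from h import *
for n in("scene","top"):
    p,d=camera(n); np.savez(f"/tmp/{n}4.npz",p=p,d=d)
a=load("scene4")[0][140:310,270:540,::-1]
cv2.imwrite("pics/crop6.png",cv2.resize(a,None,fx=2.9,fy=2.9,interpolation=cv2.INTER_CUBIC))
E
```

```text
t: 19.7
tcp_pos: [0.6291, 0.0901, 0.0617]
eef_rot: [0.644, 0.765, -0.0, 0.0]
contact_force: [0.9, -5.7, 3.7]
opening: 0.0218
gripper_force: 12.0
t: 20.32
tcp_pos: [0.6206, 0.1398, 0.0616]
eef_rot: [0.645, 0.764, 0.001, -0.0]
contact_force: [-0.5, 1.1, 5.8]
opening: 0.0215
gripper_force: 12.0
```

View pics/crop6.png

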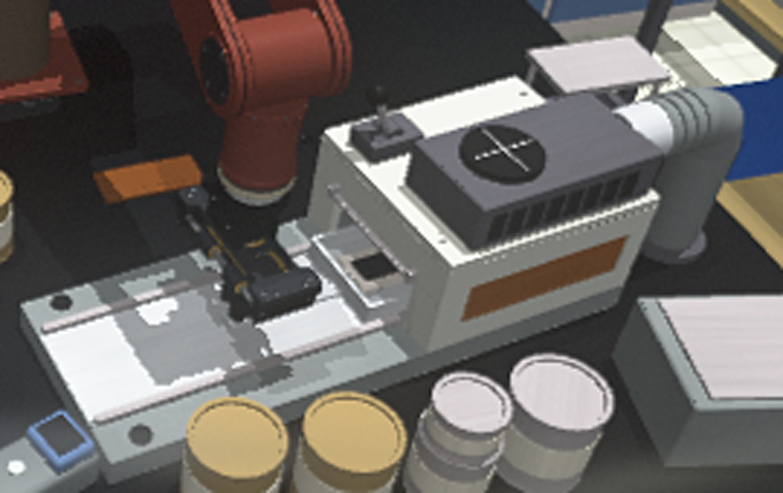

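The carrier is halfway in, with the flap riding on the rim (crop (370,235)) and the plate undisturbed at (372,265). I'll continue pushing.

```bash
python3 -m creep '[-0.0017,0.0099,0,0,0,0, -0.0025,0.0148,0,0,0,0, -0.0025,0.0148,0,0,0,0, -0.0017,0.0099,0,0,0,0, 0,0,0,0,0,0]';python3 -m creep '[-0.0013,0.0079,0,0,0,0, -0.0009,0.0049,0,0,0,0, 0,0,0,0,0,0]'
```

```text
t: 21.05
tcp_pos: [0.6123, 0.1886, 0.0616]
eef_rot: [0.645, 0.764, 0.0, -0.0]
contact_force: [0.5, -0.6, 4.3]
opening: 0.0212
gripper_force: 12.0
t: 21.42
tcp_pos: [0.6103, 0.2004, 0.0616]
eef_rot: [0.645, 0.764, 0.0, 0.0]
contact_force: [0.6, -3.7, 4.4]
opening: 0.0215
gripper_force: 12.0
```

```bash
python3 -m creep '[-0.0013,0.0079,0,0,0,0, 0,0,0,0,0,0]';python3 -m creep '[-0.0009,0.0049,0,0,0,0, 0,0,0,0,0,0]';python3 -m creep '[-0.0009,0.0049,0,0,0,0, 0,0,0,0,0,0]'
```

```text
t: 21.68
tcp_pos: [0.609, 0.2084, 0.0616]
eef_rot: [0.645, 0.764, 0.0, 0.0]
contact_force: [0.1, -3.7, 5.2]
opening: 0.0215
gripper_force: 12.0
t: 21.92
tcp_pos: [0.6081, 0.213, 0.0616]
eef_rot: [0.645, 0.764, -0.0, 0.0]
contact_force: [0.5, -4.4, 5.4]
opening: 0.0216
gripper_force: 12.0
t: 22.18
tcp_pos: [0.6072, 0.2178, 0.0616]
eef_rot: [0.645, 0.764, -0.0, 0.0]
contact_force: [1.5, -4.9, 5.8]
opening: 0.0215
gripper_force: 12.0
```

```bash
python3 -m creep '[-0.0009,0.0049,0,0,0,0, 0,0,0,0,0,0]';python3 -m creep '[-0.0009,0.0049,0,0,0,0, 0,0,0,0,0,0]';python3 -m creep '[-0.0007,0.0039,0,0,0,0, 0,0,0,0,0,0]'
```

```text
t: 22.42
tcp_pos: [0.6063, 0.2228, 0.0616]
eef_rot: [0.645, 0.764, -0.0, 0.0]
contact_force: [-0.1, -4.5, 6.1]
opening: 0.022
gripper_force: 12.0
t: 22.68
tcp_pos: [0.6054, 0.2278, 0.0616]
eef_rot: [0.645, 0.764, -0.0, 0.0]
contact_force: [1.3, -3.6, 5.5]
opening: 0.0214
gripper_force: 12.0
t: 22.92
tcp_pos: [0.6048, 0.2315, 0.0617]
eef_rot: [0.645, 0.764, -0.0, 0.0]
contact_force: [0.5, -3.9, 4.7]
opening: 0.0216
gripper_force: 12.0
```

```bash
python3 -m creep '[-0.0009,0.0049,0,0,0,0, 0,0,0,0,0,0]';python3 -m creep '[-0.0009,0.0049,0,0,0,0, 0,0,0,0,0,0]'
python3 - <<'E'
from h import *
p,d=load("top0");P=cloud("top",d);h=(P[...,2]>.165)&(P[...,2]<.19)&(P[...,0]<.70)
q=P[h];s=(q-[.618,.1535,0])@np.array([-.1685,.9857,0]);print("housing front along axis from ref: ",np.percentile(s,[.5,1,2,5,50]).round(3))
t=readout.get_state()["tcp_pos"];print("knob s",(t-[.618,.1535,0])@np.array([-.1685,.9857,0]))
E
```

```text
t: 23.18
tcp_pos: [0.6042, 0.2347, 0.0615]
eef_rot: [0.645, 0.764, -0.001, 0.001]
contact_force: [1.6, -10.6, 4.4]
opening: 0.0214
gripper_force: 12.0
t: 23.42
tcp_pos: [0.6036, 0.2383, 0.0611]
eef_rot: [0.645, 0.764, -0.002, 0.002]
contact_force: [4.4, -13.7, 3.7]
opening: 0.0218
gripper_force: 12.0
housing front along axis from ref:  [-0.908 -0.902 -0.895 -0.88   0.231]
knob s 0.08606245682543187
```

```bash
python3 -m creep '[0,0,0,0,0,0, 0,0,0,0,0,0, 0,0,0,0,0,0, 0.003,-0.005,0.03,0,0,0, 0,-0.005,0.05,0,0,0, 0.01,-0.04,0.06,0,0,0, 0,-0.03,0.06,0,0,0, 0,0,0,0,0,0]' 0.045
python3 - <<'E'
from h import *
for n in("scene","top"):
    p,d=camera(n); np.savez(f"/tmp/{n}5.npz",p=p,d=d)
a=load("scene5")[0][140:310,270:540,::-1]
cv2.imwrite("pics/crop7.png",cv2.resize(a,None,fx=2.9,fy=2.9,interpolation=cv2.INTER_CUBIC))
for c in("top","scene"):
    p,d=load(c+"5");P=cloud(c,d);g=p.mean(2)
    q=P[(np.hypot(P[...,0]-.605,P[...,1]-.238)<.035)&(P[...,2]>.055)&(P[...,2]<.11)&(g<110)];print(c,"knob",len(q),q.mean(0).round(4) if len(q) else 0)
s=readout.get_state();print(s["tcp_pos"],s["eef_rot"])
E
```

```text
t: 24.42
tcp_pos: [0.6177, 0.1684, 0.2556]
eef_rot: [0.646, 0.763, 0.004, 0.004]
contact_force: [1.7, 1.2, -0.1]
opening: 0.0448
gripper_force: 0.0
top knob 0 0
scene knob 67 [0.6099 0.2287 0.0804]
[0.61462049 0.16942108 0.24926214] [6.45245043e-01 7.63975320e-01 6.99758521e-04 2.33496144e-04]
```

View pics/crop7.png

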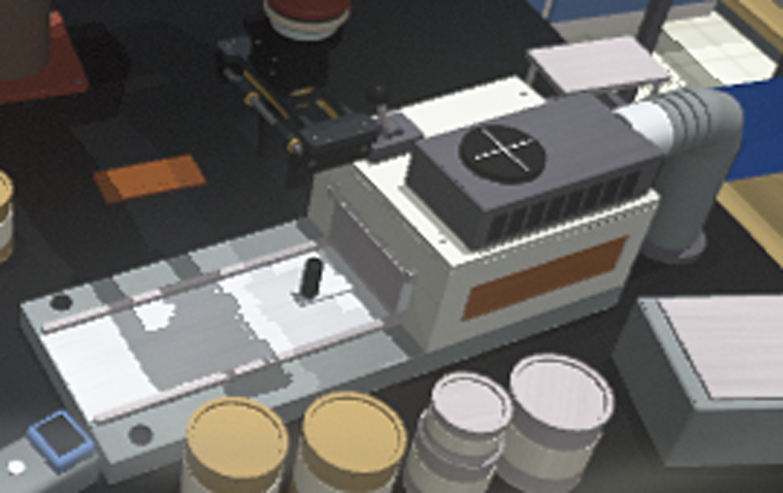

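The flap hangs shut behind the carrier (crop (370,245)), and the knob stands outside at (312,278). The force rose to 14 N at the end. To make sure the carrier is seated, I'll push the knob once more from behind with closed fingers.

```bash
python3 -m creep '[0,0,-0.05,0,0,0, 0,0,-0.05,0,0,0, 0,0,-0.05,0,0,0, 0,0,-0.03,0,0,0, 0,0,0,0,0,0, -0.0034,0.0197,0,0,0,0, -0.0017,0.0099,0,0,0,0, 0,0,0,0,0,0]' 0; python3 -m creep '[-0.0009,0.0049,0,0,0,0, 0,0,0,0,0,0]'; python3 -m creep '[-0.0009,0.0049,0,0,0,0, 0,0,0,0,0,0]'
```

```text
t: 25.52
tcp_pos: [0.61, 0.2005, 0.0703]
eef_rot: [0.644, 0.765, 0.001, 0.001]
contact_force: [-0.5, -0.5, -0.2]
opening: 0.0004
gripper_force: 0.0
t: 25.78
tcp_pos: [0.6086, 0.2039, 0.069]
eef_rot: [0.645, 0.764, 0.0, 0.0]
contact_force: [1.3, -0.4, -1.1]
opening: 0.0006
gripper_force: 0.0
t: 26.02
tcp_pos: [0.6075, 0.2087, 0.0686]
eef_rot: [0.645, 0.764, -0.0, -0.0]
contact_force: [0.1, -0.3, 0.1]
opening: 0.0006
gripper_force: 0.0
```

```bash
python3 -m creep '[-0.0009,0.0049,0,0,0,0, 0,0,0,0,0,0]'; python3 -m creep '[-0.0007,0.0039,0,0,0,0, 0,0,0,0,0,0]';python3 -m creep '[-0.0007,0.0039,0,0,0,0, 0,0,0,0,0,0]'
```

```text
t: 26.28
tcp_pos: [0.6066, 0.2138, 0.0686]
eef_rot: [0.645, 0.764, -0.0, -0.0]
contact_force: [0.4, 0.3, -1.4]
opening: 0.0005
gripper_force: 0.0
t: 26.52
tcp_pos: [0.6066, 0.2151, 0.0686]
eef_rot: [0.645, 0.764, -0.001, 0.002]
contact_force: [1.7, -8.8, -0.2]
opening: 0.0003
gripper_force: 3.9
t: 26.78
tcp_pos: [0.6073, 0.2156, 0.0688]
eef_rot: [0.645, 0.764, -0.002, 0.004]
contact_force: [5.5, -19.5, -0.2]
opening: 0.0007
gripper_force: 9.3
```

The force rises stiffly with almost no motion, so the carrier is home. Now back off and go to the lever.

```bash
python3 -m creep '[0.003,-0.02,0,0,0,0, 0.002,-0.01,0.03,0,0,0, 0,0,0.05,0,0,0, 0,0,0.05,0,0,0, 0,0,0.05,0,0,0, -0.04,0.02,0,0,0,0, -0.04,0.02,0,0,0,0, 0,0,0,0,0,0]'; python3 -m creep '[0,0,0,0,0,0]'
python3 - <<'E'
from h import *
p,d=camera("scene");P=cloud("scene",d);g=p.mean(2)
q=P[(np.hypot(P[...,0]-.52,P[...,1]-.32)<.03)&(P[...,2]>.235)&(g<110)];print("tip",len(q),q.mean(0).round(4),q.min(0).round(3),q.max(0).round(3))
E
```

```text
t: 27.78
tcp_pos: [0.528, 0.2326, 0.2489]
eef_rot: [0.644, 0.765, 0.0, -0.001]
contact_force: [0.9, -0.2, -0.0]
opening: 0.0006
gripper_force: 0.0
t: 27.9
tcp_pos: [0.5306, 0.2312, 0.2489]
eef_rot: [0.645, 0.764, 0.0, 0.0]
contact_force: [0.3, 0.3, 0.5]
opening: 0.0002
gripper_force: 0.0
tip 3 [0.523  0.3224 0.2411] [0.521 0.319 0.238] [0.524 0.325 0.244]
```

```bash
python3 -m creep '[0.004,0,0,0,0,0, -0.0034,0.0197,0,0,0,0, -0.0034,0.0197,0,0,0,0, -0.0017,0.0099,0,0,0,0, -0.0017,0.0099,0,0,0,0, 0,0,0,0,0,0]'; python3 -m creep '[-0.0017,0.0099,0,0,0,0, -0.0017,0.0099,0,0,0,0, -0.0017,0.0099,0,0,0,0, 0,0,0,0,0,0]'
```

```text
t: 28.7
tcp_pos: [0.5237, 0.2913, 0.2486]
eef_rot: [0.645, 0.765, -0.0, -0.0]
contact_force: [-0.4, -0.5, -0.4]
opening: 0.0006
gripper_force: 0.0
t: 29.2
tcp_pos: [0.5187, 0.3212, 0.2485]
eef_rot: [0.645, 0.764, 0.0, -0.0]
contact_force: [-0.5, -0.0, 0.4]
opening: 0.0005
gripper_force: 0.0
```

```bash
python3 -m creep '[-0.0017,0.0099,0,0,0,0, 0,0,0,0,0,0]';  python3 -m creep '[-0.0017,0.0099,0,0,0,0, 0,0,0,0,0,0]'; python3 -m creep '[-0.0009,0.0049,0,0,0,0]'
```

```text
t: 29.45
tcp_pos: [0.517, 0.3308, 0.2485]
eef_rot: [0.645, 0.764, 0.0, -0.0]
contact_force: [-0.3, -0.0, 0.4]
opening: 0.0007
gripper_force: 0.0
t: 29.7
tcp_pos: [0.5153, 0.3407, 0.2485]
eef_rot: [0.645, 0.764, 0.0, -0.0]
contact_force: [-0.4, -0.1, 0.3]
opening: 0.0005
gripper_force: 0.0
t: 29.82
tcp_pos: [0.5146, 0.3448, 0.2484]
eef_rot: [0.645, 0.764, -0.0, 0.0]
contact_force: [-0.3, -0.9, -1.5]
opening: 0.0006
gripper_force: 0.6
```

Run:
```python
from h import *
p,d=camera("scene");np.savez("/tmp/scene6.npz",p=p,d=d)
pt,dt=camera("top")
a=p[145:225,370:470,::-1];b=pt[165:235,100:187,::-1]
f=lambda i:cv2.resize(i,(400,int(400*i.shape[0]/i.shape[1])),interpolation=cv2.INTER_CUBIC)
A,B=f(a),f(b);H=max(len(A),len(B));o=np.zeros((H,800,3),np.uint8);o[:len(A),:400]=A;o[:len(B),400:]=B
cv2.imwrite("pics/crop8.png",o)
```

```text
(no output)
```

View pics/crop8.png

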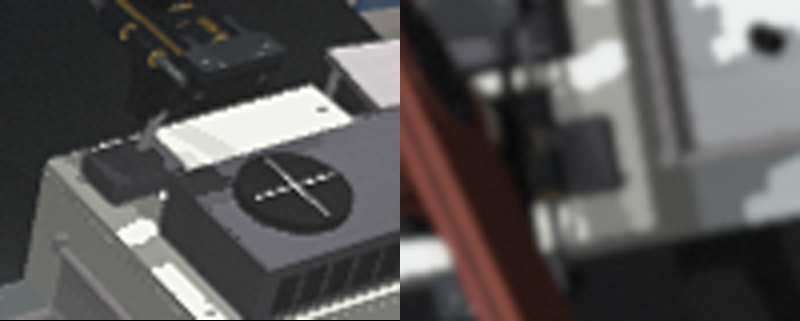

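The left half shows the lever rod at (152,128), now leaning towards +y behind the fingers, so it moves with little force. I'll keep going until it meets the stop.

```bash
python3 -m creep '[-0.0009,0.0049,0,0,0,0, 0,0,0,0,0,0]';  python3 -m creep '[-0.0009,0.0049,0,0,0,0, 0,0,0,0,0,0]'; python3 -m creep '[-0.0009,0.0049,0,0,0,0,0,0,0,0,0,0]'
```

```text
t: 30.18
tcp_pos: [0.5137, 0.3501, 0.2486]
eef_rot: [0.645, 0.764, 0.0, -0.0]
contact_force: [-0.4, -0.4, -0.1]
opening: 0.0003
gripper_force: 0.2
t: 30.42
tcp_pos: [0.513, 0.3541, 0.2486]
eef_rot: [0.645, 0.764, -0.001, 0.001]
contact_force: [1.5, -3.9, -0.4]
opening: 0.0006
gripper_force: 2.2
t: 30.68
tcp_pos: [0.513, 0.3546, 0.2485]
eef_rot: [0.646, 0.763, -0.004, 0.003]
contact_force: [1.0, -18.5, 2.6]
opening: 0.0007
gripper_force: 9.0
```

The lever is at its end stop. I'll retreat clear and check everything.

```bash
python3 -m creep '[0.003,-0.015,0,0,0,0, 0.003,-0.02,0.02,0,0,0, 0,-0.02,0.05,0,0,0, -0.03,-0.03,0.03,0,0,0, -0.04,-0.04,0,0,0,0, -0.04,-0.04,0,0,0,0, -0.04,-0.04,0,0,0,0, 0,0,0,0,0,0]'; python3 -m creep '[0,0,0,0,0,0,0,0,0,0,0,0]'
python3 - <<'E'
from h import *
for c in("scene","top"):
    p,d=camera(c);P=cloud(c,d);g=p.mean(2)
    near=np.hypot(P[...,0]-.515,P[...,1]-.345)<.06
    q=P[near&(P[...,2]>.245)&(P[...,2]<.29)&(g<110)];print(c,"tip",len(q),np.median(q,0).round(4) if len(q) else 0)
    if c=="scene":
        print("cured ink",rect(win(g<100,195,232,242,260),"scene",.028))
        q=P[(np.hypot(P[...,0]-.605,P[...,1]-.235)<.035)&(P[...,2]>.055)&(P[...,2]<.11)&(g<110)];print("knob",len(q),q.mean(0).round(4))
        flap=win(np.ones_like(g,bool),383,205,412,250)&(P[...,2]>.06)&(P[...,2]<.11)&(P[...,0]<.66)&(P[...,0]>.55)
        q=P[flap];s=(q-[.618,.1535,0])@np.array([-.1685,.9857,0])
        for lo in(.06,.08,.1):
            k=(q[:,2]>lo)&(q[:,2]<lo+.01);print("flap s",lo,k.sum(),np.median(s[k]).round(3))
s=readout.get_state();print(s["t"],s["tcp_pos"],s["contact_force"])
E
```

```text
t: 31.68
tcp_pos: [0.3663, 0.153, 0.351]
eef_rot: [0.646, 0.763, 0.002, 0.001]
contact_force: [0.7, 0.5, -0.2]
opening: 0.0007
gripper_force: 0.0
t: 31.92
tcp_pos: [0.3686, 0.1551, 0.3491]
eef_rot: [0.645, 0.764, 0.0, 0.0]
contact_force: [-0.3, 0.1, 0.2]
opening: 0.0003
gripper_force: 0.0
scene tip 50 [0.5155 0.3696 0.2602]
cured ink (464.9, -302.2, 97.2, 31.8, 82.4)
knob 67 [0.6101 0.2294 0.0786]
flap s 0.06 48 0.147
flap s 0.08 57 0.147
flap s 0.1 47 0.147
top tip 47 [0.5063 0.3726 0.2643]
32.025 [0.36844083 0.15506936 0.34854936] [ 0.39478108 -0.81283182  0.1354043 ]
```

```bash
python3 -c "
from plant import env; print(env.sign_off())"
```

```text
the job is handed in; nothing more can be done
None
```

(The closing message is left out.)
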